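Load the jar mill and set its speed

TASK

Start the blue glaze off on the jar mill: take the jar with the blue cap and blue band from the wooden rest and set it down gently, without dropping it, lying along the groove between the mill's two rollers. Once the jar is on and let go, turn the speed knob clockwise until its white pointer is on the red tab on the scale, and leave it there. Leave the other jar in the rest and the things around where they are.

Things in the scene. Friction and masses are not known exactly. Their poses are not given: they have to be found in the camera images.
- blue_jar: Closed porcelain milling jar, white with blue cap and blue band: a cylinder 64 mm in diameter, 100 mm long (the cap, last 18 mm, is 58 mm in diameter, with a steel clamp bar 4 mm proud of its end); 0.4 to 0.7 kg. Lies on its side in the rest. Origin: mid-length, on its axis; x along the axis, cap at +x. It may go on the mill either way round.
- black_jar: The other jar, same size, with black cap and black band, lying in line with the blue one on the same rest, ends 30 to 50 mm apart. To be left alone. Origin and axes as for the blue jar.
- rest: Wooden jar rest standing fixed on the table, 300 x 92 mm, 12 mm board with two 16 mm dowels along its x axis, 40 mm between centres, tops 28 mm above the table. The jars lie in the groove between the dowels, axes along the rest's x, 55 mm above the table. Origin: centre of its underside.
- mill: Blue bench jar mill, fixed, 170 (its x) x 410 mm (its y), tray 42 mm high. Two black rubber rollers, 32 mm diameter, along y from -188 to +96 mm, axes at x = -25 (held by its gear) and +25 mm (turns freely), 75 mm above the table. Bearing plate 109 mm high beyond y = -188; control head 120 mm high from y = +100 to +210, speed knob on its flat top. Origin: centre of underside, on the table.
- roller_mid (a point): Midpoint between the two roller axes, half way along the rollers, 75 mm above the table; axes as the mill's (y along the rollers). A jar lying in the groove has its axis parallel to y and 41 mm above this point; to be clear of the ends its middle must lie within 91 mm of this point along y.
- speed (a joint): Speed knob, rad: 0 with the pointer at the scale's first tick, growing as it is turned clockwise seen from above, up to 4.71 (last of 11 ticks, 270 degrees later). Light steady friction (0.04 N m); stays where it is left. Starts near the low end, 0 to 0.5.
- knob_grip (a point): On the knob's upright axis, 144 mm above the table, at the height to grip. Black knob: round skirt 53 mm in diameter, top 129 mm above the table; across it a bar grip 46 mm long, 14 mm thick, up to 154 mm above the table. The point's x axis runs along the bar to its pointer end (white line on that half of the top and down that end); z up.
- pointer_tip (a point): Point on the line of the knob's white pointer, 34 mm out from the knob's axis, 126 mm above the table; turns with the knob.
- tab_tip (a point): Same radius (34 mm) and height, on the line of the red tab clipped on the rim of the white scale disc: a flat tab 4 to 6 mm wide, 30 to 47 mm out from the knob's axis, not moved by the knob. With the knob set, the pointer tip is at this point. The tab is 1.3 to 2.9 rad clockwise of the first tick.
- glaze_pint: Bystander: closed pint glaze jar, 76 mm diameter, 88 mm high, green label and white lid, standing to the left of the mill. Origin: centre of its underside.
- water_tub: Bystander: white plastic bowl, 96 mm diameter, 65 mm high, standing beyond the mill. Origin: centre of its underside.
- brush: Bystander: glaze brush, 190 mm long, lying on the table beyond the mill. Origin: on its underside.
Mind the look-alikes: they are no part of the job. What is shaped like the blue_jar but orange or purple is not meant.

How it is judged:
On the way, in this order (a step that is already met when the one before it is completed fails the run):
1. the blue jar lies in the groove between the rollers, let go and at rest (x of blue_jar in the frame of roller_mid between -0.006 and 0.006 m and z of blue_jar in the frame of roller_mid between 0.036 and 0.046 m and y of blue_jar in the frame of roller_mid between -0.091 and 0.091 m and angle between the x axis of blue_jar and the y axis of roller_mid, either way round below 0.08 rad and linear speed of blue_jar below 0.02 m/s and contact force between blue_jar and the fingers below 0.2 N), for 0.3 s.
2. then the knob's pointer is on the red tab (distance between pointer_tip and tab_tip below 0.0041 m and velocity of joint speed between -0.05 and 0.05 rad/s), for 0.2 s.
At the end, for the whole second after the job is handed in: Blue jar at rest in the groove on both rollers, clear of both ends (axis within 6 mm of the middle, 36 to 46 mm above the roller axes, parallel within 0.08 rad); knob pointer at rest within 4.1 mm of the red tab, both taken 34 mm out (0.12 rad, a quarter of a division) (all of step 2 and x of blue_jar in the frame of roller_mid between -0.006 and 0.006 m and z of blue_jar in the frame of roller_mid between 0.036 and 0.046 m and y of blue_jar in the frame of roller_mid between -0.091 and 0.091 m and angle between the x axis of blue_jar and the y axis of roller_mid, either way round below 0.08 rad and linear speed of blue_jar below 0.02 m/s); the robot touches nothing.
It fails at once if the blue jar is dropped (moves at over 0.5 m/s while out of the fingers, a fall of about 13 mm) (linear speed of blue_jar above 0.5 m/s and contact force between blue_jar and the fingers below 0.1 N).
It fails at once if the black jar is moved by more than 20 mm (distance of black_jar from where it was at the start of the episode above 0.02 m).
It fails at once if the glaze pint, the bowl or the brush is moved by more than 30 mm (distance of any of glaze_pint, water_tub, brush from where it was at the start of the episode above 0.03 m).
It also fails if it takes over 72 s, if anything falls off the work surface, if the arm or the gripper's body presses on something with over 40 N, if the wrist force passes 120 N, or if a joint passes its speed limit or range.

ROBOT

A 6-joint arm with a two-finger parallel gripper is mounted at the origin on the work surface. World frame = base frame: x ahead of the robot, y to its left, z up, the work surface at z = 0. Lengths are in m, angles in rad, forces in N, time in s.
With the tool pointing down it reaches from about 0.275 to 0.825 m from the base axis. Payload 5.2 kg.
Tool frame: the origin (TCP) lies at the very end of the fingers, on their centre line; the grasp point (between the pads) lies 19 mm behind it; z points along the fingers, y is the direction in which the jaws open and shut (so a half turn about z gives the same grasp; the last joint's range is limited). The gripper opens to 93 mm and grips with 3 to 60 N. Pads are 15 mm wide; open, the fingers measure 128 mm over their backs; the gripper's body (75 mm by 188 mm) begins 65 mm behind the grasp point.
Start: joints at [-1.424, 0.259, 1.535, -0, 1.348, -0.203], TCP at [0.189, -0.517, 0.219] pointing down, gripper open.
Joint ranges: [-3.14, 3.14], [-0.91, 2.08], [0.19, 2.58], [-1.22, 4.36], [0.22, 2.71], [-3.12, 3.12]. Speed limits (rad/s): [2.57, 2.57, 3.14, 3.14, 3.14, 3.14].

INTERFACE

Orientations are given as a unit quaternion [w, x, y, z].
In Python, from station import ctrl gives the robot as it stands. The module is installed in compiled form; this text tells all that it offers.
- The arm moves only by the tool play_rows, never from a script. Its argument "motion" is a list of rows, each an object with "turn": the turn, a rotation vector about the tool's x, y, z in degrees, a list of three; "offset": the shift along the tool's x, y, z in m, a list of three; "hand": the opening in per cent of the stroke, from 0 (shut) to 100 (fully open). A call has 1 to 10 rows; each row is the pose to reach, as a shift and turn from the pose measured when the call began, along the tool's axes at that moment; what a row does not reach only later rows make up. A row lasts 1/10 s, in which the tool goes at most 50 mm and 8.59 degrees, less where a joint would pass 70% of its speed; a pose out of reach is approached as far as the arm can. A call with a gripper value outside its range is refused whole. The fingers move at their own pace and stop on an object; "grip_force" is the grip in N (left out, the last holds). Time passes only in rows, so rows that repeat a pose let the fingers close. It gives the time, the measured TCP pose, the force and the opening at its end, in the units of the state.
- ctrl.observe(): the state, without advancing time (a new reading comes with each control period).
- ctrl.get_image(name): name is "scene" or "top" or "wrist"; returns a dict with "color" (480x640x3 uint8, red, green, blue), "fx", "fy", "cx", "cy" (pixels), "rvec" (rotation vector, rad) and "tvec" (3), from world to camera coordinates, as OpenCV has them; the wrist camera has in their place "tool_from_camera" (4x4, takes a point from camera to tool coordinates, whose origin is the TCP and whose axes are the flange's). Camera axes: x right, y down, z forward; pixel columns grow to the right and rows downward; lengths in m; the calibration is good to about 2 mm. A picture is of the moment at which its call begins: read the wrist's pose just before it. There is no depth.
- ctrl.job_done(): hands the job in, once; it reports no verdict.
The state is a dict: "time": time; "joint_pos": joint angles; "dq": joint speeds; "tau": joint torques, N m; "tool_pos": TCP position; "eef_rot": TCP orientation; "force": force on the tool from outside, world axes, zero at the start; "wrist_torque": the same for the moment, N m; "grip_width": opening from 0.0 (shut) to 1.0 (fully open).
Only numpy, scipy, OpenCV 4.12 (cv2) and the standard library are available. Lean on these libraries where they do the work, as an engineer would, in place of code of your own. Each camera call takes 0.05 s, during which the arm holds its last target. There are 200 camera calls.

## Working session

There is one attempt and no reset: what is moved stays moved. The work goes in short steps, Python scripts to look and compute and a tool call to move; the robot and the scene stay as the last step left them, time stands still between calls to the robot, and variables do not carry over. Pictures are saved under pics/ and viewed, about 8 in all and at most 12, crops included, and the job is handed in when it is done.

Besides the shell and the picture viewer there is one more tool, called after "Emit:" in YAML: its name, and indented under it one key for each argument. play_rows: Moves the arm, as the interface text tells. Its arguments: {"type":"object","properties":{"motion":{"type":"array","items":{"type":"object","properties":{"turn":{"type":"array","items":{"type":"number"}},"offset":{"type":"array","items":{"type":"number"}},"hand":{"type":"number"}}}},"grip_force":{"type":"number"}},"required":["motion"]}

```bash
mkdir -p pics
cat > h.py <<'E'
import numpy as np, cv2, pickle
from station import ctrl
from scipy.spatial.transform import Rotation as R
def snap(name,tag):
    s=ctrl.observe(); d=ctrl.get_image(name); d['state']=s
    if name=='wrist':
        q=s['eef_rot']; T=np.eye(4); T[:3,:3]=R.from_quat([q[1],q[2],q[3],q[0]]).as_matrix(); T[:3,3]=s['tool_pos']
        d['W']=T@np.array(d['tool_from_camera'])
    else:
        Rm=cv2.Rodrigues(np.array(d['rvec'],float))[0]; T=np.eye(4); T[:3,:3]=Rm.T; T[:3,3]=-Rm.T@np.array(d['tvec'],float).ravel(); d['W']=T
    pickle.dump(d,open(f'pics/{tag}.pkl','wb')); cv2.imwrite(f'pics/{tag}.png',d['color'][:,:,::-1]); return d
def load(t): return pickle.load(open(f'pics/{t}.pkl','rb'))
def ray(d,u,v):
    r=d['W'][:3,:3]@np.array([(u-d['cx'])/d['fx'],(v-d['cy'])/d['fy'],1]); return d['W'][:3,3],r/np.linalg.norm(r)
def atz(d,u,v,z):
    o,r=ray(d,u,v); return o+r*(z-o[2])/r[2]
def tri(*obs):
    A=np.zeros((3,3));b=np.zeros(3)
    for d,u,v in obs:
        o,r=ray(d,u,v);P=np.eye(3)-np.outer(r,r);A+=P;b+=P@o
    p=np.linalg.solve(A,b); return p,[np.linalg.norm(np.cross(p-ray(d,u,v)[0],ray(d,u,v)[1])) for d,u,v in obs]
def proj(d,p):
    c=np.linalg.inv(d['W'])@np.append(p,1); return [d['fx']*c[0]/c[2]+d['cx'],d['fy']*c[1]/c[2]+d['cy']]
E
python3 - <<'E'
from h import *
np.set_printoptions(precision=4,suppress=True)
a=snap('top','top0');b=snap('scene','sc0');
print(a['W'],a['fx'],b['W'],b['fx'],ctrl.observe())
E
```

```text
[[ 0.0214 -0.9892  0.1448  0.4189]
 [-0.9995 -0.0245 -0.0196 -0.0093]
 [ 0.0229 -0.1443 -0.9893  1.4583]
 [ 0.      0.      0.      1.    ]] 589.9197816370806 [[-0.574   0.7042 -0.4178  1.2387]
 [ 0.8188  0.4888 -0.301   0.438 ]
 [-0.0078 -0.5148 -0.8572  1.3898]
 [ 0.      0.      0.      1.    ]] 502.81068188536403 {'time': 0.1, 'joint_pos': array([-1.4238,  0.2593,  1.536 , -0.    ,  1.348 , -0.2028]), 'dq': array([-0.0008, -0.0003, -0.0022, -0.0004,  0.001 , -0.0002]), 'tau': array([  0.0018, -43.8208, -28.4643,   0.0719,   0.0363,  -0.0001]), 'tool_pos': array([ 0.1884, -0.5162,  0.2179]), 'eef_rot': array([-0.0008,  0.9847,  0.174 ,  0.    ]), 'force': array([ 0.5768, -0.3149, -0.3643]), 'wrist_torque': array([0.0323, 0.0101, 0.0329]), 'grip_width': 1.0007018744456448}
```

View pics/top0.png

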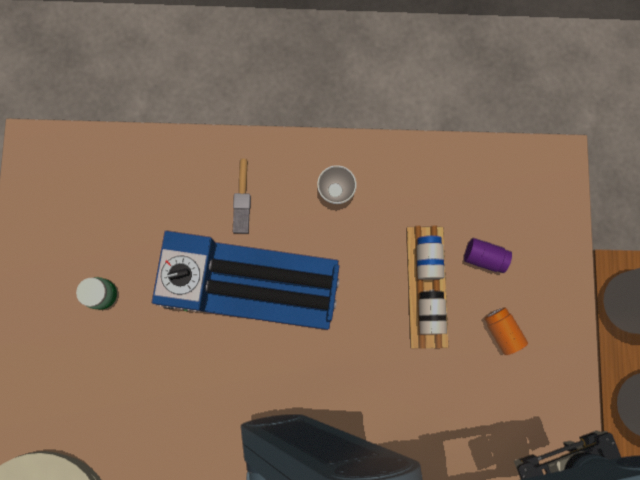

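View pics/sc0.png

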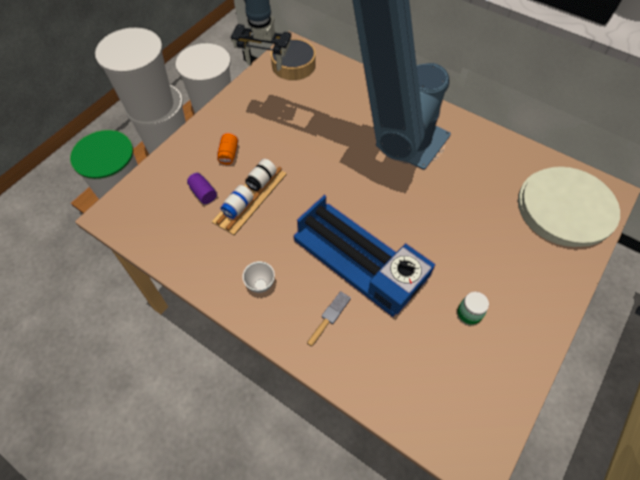

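Top view: the rest is at right, with the blue jar at about (430,257), cap up, and the black jar at (432,312). The mill runs from (155,235) to (340,328), its knob at (180,274) and the red tab at (168,264). I'll enlarge it.

Run:
```python
from h import *
def crop(t,x,y,w,h,k,n=10):
    c=load(t)['color'][y:y+h,x:x+w,::-1]; c=cv2.resize(c,None,fx=k,fy=k,interpolation=cv2.INTER_CUBIC)
    for i in range(0,w,n): 
        if (x+i)%20==0: cv2.putText(c,str(x+i),(i*k,10),0,.35,(255,255,255),1); cv2.line(c,(i*k,12),(i*k,18),(255,255,255),1)
    for i in range(0,h,n): 
        if (y+i)%20==0: cv2.putText(c,str(y+i),(0,i*k+4),0,.35,(255,255,255),1); cv2.line(c,(25,i*k),(31,i*k),(255,255,255),1)
    return c
A=crop('top0',140,220,200,120,4)
B=np.hstack([crop('top0',400,220,60,60,4),crop('sc0',210,150,80,60,4),crop('sc0',380,240,60,60,4)])
B=B[:, :800]; A=A[:,:800]
cv2.imwrite('pics/c1.png',np.vstack([A[:360],B]) if B.shape[1]==800 else 0)
```

```text
(no output)
```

View pics/c1.png

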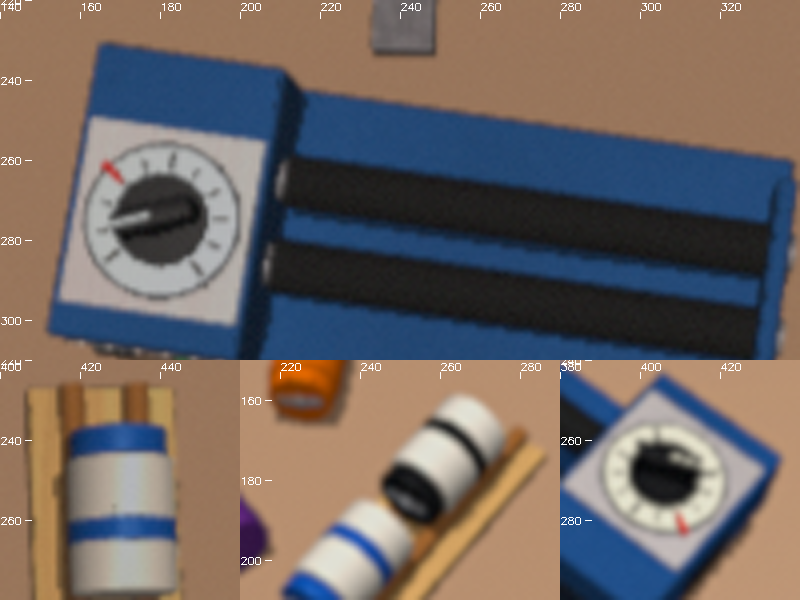

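Crop: the knob axis is at about (180.5,274.5) with the pointer toward image left, and the tab at (168,262), about 50° clockwise of it. The blue jar spans v≈236–279 at u≈430.5. Rough positions next.

Run:
```python
from h import *
np.set_printoptions(precision=4,suppress=True)
d=load('top0')
for n,u,v,z in [('cap',430,236.3,.055),('bot',430.7,278.7,.055),('blk top',431.5,290,.055),('knob',180.5,274.5,.15),('r1L',211.7,265.7,.085),('r1R',332,282.5,.085),('r2L',208,287,.085),('r2R',328.7,302.5,.085),('tab',167.5,262,.126),('purple',488,255,.03),('bowl',337,186,.06),('pint',96,292,.088)]:
    print(n,atz(d,u,v,z))
w=snap('wrist','w0'); print(w['W'], w['fx'], w['tool_from_camera'])
```

```text
cap [ 0.6597 -0.3254  0.055 ]
bot [ 0.5566 -0.3263  0.055 ]
blk top [ 0.5295 -0.328   0.055 ]
knob [0.5435 0.2521 0.15  ]
r1L [0.572  0.1937 0.085 ]
r1R [ 0.5393 -0.0879  0.085 ]
r2L [0.5221 0.2    0.085 ]
r2R [ 0.4926 -0.081   0.085 ]
tab [0.5735 0.2877 0.126 ]
purple [ 0.6209 -0.4741  0.03  ]
bowl [ 0.7773 -0.0977  0.06  ]
pint [0.5044 0.456  0.088 ]
[[ 0.3433 -0.9123 -0.2233  0.2508]
 [-0.9392 -0.3336 -0.0813 -0.4944]
 [-0.0003  0.2377 -0.9713  0.3841]
 [ 0.      0.      0.      1.    ]] 376.8551510616084 [[ 0.0007 -0.9713 -0.238   0.0661]
 [ 1.      0.0003  0.0014  0.0007]
 [-0.0013 -0.238   0.9713 -0.1662]
 [ 0.      0.      0.      1.    ]]
```

```bash
cat >> h.py <<'E'
def go(p,psi):
    "offset/turn in current tool axes for TCP at p, pointing straight down, tool x at psi deg"
    s=ctrl.observe();q=s['eef_rot'];M=R.from_quat([q[1],q[2],q[3],q[0]])
    c,n=np.cos(np.radians(psi)),np.sin(np.radians(psi)); T=R.from_matrix(np.array([[c,n,0],[n,-c,0],[0,0,-1.]]))
    print('t',round(s['time'],2),'pos',s['tool_pos'].round(4),'off',M.inv().apply(np.array(p)-s['tool_pos']).round(4),'turn',np.degrees((M.inv()*T).as_rotvec()).round(2),'F',s['force'].round(1),'grip',round(s['grip_width'],3))
E
python3 - <<'E'
from h import *
go([.607,-.326,.2],0)
E
```

```text
t 0.15 pos [ 0.1884 -0.5163  0.218 ] off [ 0.4584 -0.0353  0.0182] turn [-0.08 -0.   20.04] F [-0.   0.1 -0.5] grip 0.999
```

Emit:
play_rows:
  motion:
    - {"offset":[0.04,0,0],"turn":[0,0,2],"hand":100}
    - {"offset":[0.09,-0.01,0],"turn":[0,0,5],"hand":100}
    - {"offset":[0.14,-0.01,0],"turn":[0,0,8],"hand":100}
    - {"offset":[0.19,-0.015,0],"turn":[0,0,11],"hand":100}
    - {"offset":[0.24,-0.02,0.01],"turn":[0,0,14],"hand":100}
    - {"offset":[0.29,-0.025,0.01],"turn":[0,0,17],"hand":100}
    - {"offset":[0.34,-0.03,0.015],"turn":[0,0,20],"hand":100}
    - {"offset":[0.39,-0.033,0.018],"turn":[0,0,20],"hand":100}
    - {"offset":[0.43,-0.035,0.018],"turn":[0,0,20],"hand":100}
    - {"offset":[0.458,-0.035,0.018],"turn":[0,0,20],"hand":100}

```text
time: 1.15
tool_pos: [0.6092, -0.3239, 0.1992]
eef_rot: [-0.001, 1.0, 0.002, -0.0]
force: [0.4, -0.6, 0.9]
grip_width: 1.001
```

Emit:
play_rows:
  motion:
    - {"offset":[0,0,0],"turn":[0,0,0],"hand":100}
    - {"offset":[0,0,0],"turn":[0,0,0],"hand":100}

```text
time: 1.35
tool_pos: [0.6092, -0.323, 0.1981]
eef_rot: [-0.002, 1.0, 0.002, -0.001]
force: [0.4, 0.6, -0.2]
grip_width: 0.997
```

Run:
```python
from h import *
go([.607,-.326,.2],0)
snap('wrist','w1')
```

```text
t 1.35 pos [ 0.6092 -0.323   0.1981] off [-0.0022  0.0029 -0.0019] turn [-0.2   0.14  0.28] F [ 0.4  0.6 -0.2] grip 0.997
```

View pics/w1.png

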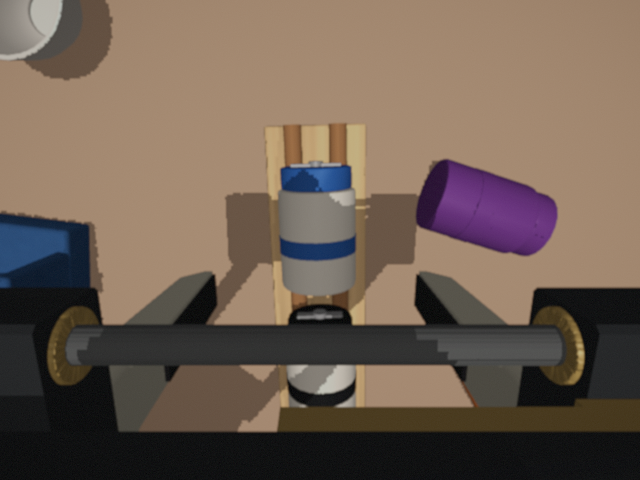

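Wrist view: the blue jar spans u 279–356, cap edge v≈166, bottom v≈293, band centre (317.5,247). The black jar starts at v≈305.

Run:
```python
from h import *
np.set_printoptions(precision=4,suppress=True)
w=load('w1');t=load('top0')
print('band',tri((w,317.5,247),(t,430.5,261.8)))
print('cap/body edge',tri((w,316.5,190),(t,430,243)))
for n,u,v in [('L',279,215),('R',356,215),('L2',282,275),('R2',356,275),('cap',316,167),('bot',318.5,293)]: print(n,atz(w,u,v,.055),atz(w,u,v,.087))
go([.607,-.326,.2],0)
```

```text
band (array([ 0.5955, -0.3244,  0.0667]), [np.float64(0.0010075733500949375), np.float64(0.0010075733500948922)])
cap/body edge (array([ 0.6415, -0.3238,  0.0637]), [np.float64(0.0005371963863565969), np.float64(0.0005371963863566988)])
L [ 0.6192 -0.2931  0.055 ] [ 0.6251 -0.2963  0.087 ]
R [ 0.6196 -0.3572  0.055 ] [ 0.6254 -0.3537  0.087 ]
L2 [ 0.5665 -0.2948  0.055 ] [ 0.5778 -0.2978  0.087 ]
R2 [ 0.5669 -0.3589  0.055 ] [ 0.5782 -0.3552  0.087 ]
cap [ 0.6587 -0.3237  0.055 ] [ 0.6605 -0.3237  0.087 ]
bot [ 0.55   -0.3265  0.055 ] [ 0.563  -0.3262  0.087 ]
t 1.4 pos [ 0.6085 -0.3238  0.1985] off [-0.0015  0.0021 -0.0015] turn [-0.18  0.13  0.2 ] F [-0.1 -0.3 -0.3] grip 0.997
```

Emit:
play_rows:
  motion:
    - {"offset":[-0.002,0.0015,0.02],"turn":[0,0,-0.8],"hand":100}
    - {"offset":[-0.002,0.0015,0.045],"turn":[0,0,-0.8],"hand":100}
    - {"offset":[-0.002,0.0015,0.07],"turn":[0,0,-0.8],"hand":100}
    - {"offset":[-0.002,0.0015,0.09],"turn":[0,0,-0.8],"hand":100}
    - {"offset":[-0.002,0.0015,0.11],"turn":[0,0,-0.8],"hand":100}
    - {"offset":[-0.002,0.0015,0.13],"turn":[0,0,-0.8],"hand":100}
    - {"offset":[-0.002,0.0015,0.145],"turn":[0,0,-0.8],"hand":100}
    - {"offset":[-0.002,0.0015,0.153],"turn":[0,0,-0.8],"hand":100}
    - {"offset":[-0.002,0.0015,0.158],"turn":[0,0,-0.8],"hand":100}
    - {"offset":[-0.002,0.0015,0.158],"turn":[0,0,-0.8],"hand":100}

```text
time: 2.4
tool_pos: [0.6058, -0.3251, 0.0404]
eef_rot: [-0.002, 1.0, 0.009, -0.001]
force: [-0.8, -0.2, -0.3]
grip_width: 0.998
```

Emit:
play_rows:
  grip_force: 30
  motion:
    - {"offset":[0,0,0],"turn":[0,0,0],"hand":75}
    - {"offset":[0,0,0],"turn":[0,0,0],"hand":70}
    - {"offset":[0,0,0],"turn":[0,0,0],"hand":50}
    - {"offset":[0,0,0],"turn":[0,0,0],"hand":50}
    - {"offset":[0,0,0],"turn":[0,0,0],"hand":50}
    - {"offset":[0,0,0],"turn":[0,0,0],"hand":50}

```text
time: 3.0
tool_pos: [0.6061, -0.3241, 0.0408]
eef_rot: [-0.002, 1.0, 0.009, -0.001]
force: [-0.1, 4.5, 4.4]
grip_width: 0.68
```

Gripped at 63 mm, which matches the jar's diameter. Lifting.

Emit:
play_rows:
  motion:
    - {"offset":[0,0,-0.01],"turn":[0,0,0],"hand":50}
    - {"offset":[0,0,-0.025],"turn":[0,0,0],"hand":50}
    - {"offset":[0,0,-0.045],"turn":[0,0,0],"hand":50}
    - {"offset":[0,0,-0.07],"turn":[0,0,0],"hand":50}
    - {"offset":[0,0,-0.1],"turn":[0,0,0],"hand":50}
    - {"offset":[0,0,-0.13],"turn":[0,0,0],"hand":50}
    - {"offset":[0,0,-0.155],"turn":[0,0,0],"hand":50}
    - {"offset":[0,0,-0.175],"turn":[0,0,0],"hand":50}
    - {"offset":[0,0,-0.18],"turn":[0,0,0],"hand":50}
    - {"offset":[0,0,-0.18],"turn":[0,0,0],"hand":50}

```text
time: 4.0
tool_pos: [0.6065, -0.3254, 0.2217]
eef_rot: [-0.002, 1.0, 0.009, -0.001]
force: [-0.5, -0.2, -7.3]
grip_width: 0.683
```

Run:
```python
from h import *
s=snap('scene','sc1')
c=cv2.resize(s['color'][150:300,180:440,::-1],None,fx=3,fy=3,interpolation=cv2.INTER_CUBIC); cv2.imwrite('pics/sc1c.png',c)
go([.531,.046,.22],83.7)
```

```text
t 4.05 pos [ 0.606  -0.3249  0.2202] off [-0.0687 -0.3721  0.0022] turn [-3.500e-01 -6.000e-02 -8.272e+01] F [ 0.6  0.3 -8.4] grip 0.682
```

Emit:
play_rows:
  motion:
    - {"offset":[-0.002,-0.01,0],"turn":[0,0,-2],"hand":50}
    - {"offset":[-0.005,-0.03,0],"turn":[0,0,-6],"hand":50}
    - {"offset":[-0.01,-0.05,0],"turn":[0,0,-11],"hand":50}
    - {"offset":[-0.014,-0.075,0],"turn":[0,0,-16],"hand":50}
    - {"offset":[-0.018,-0.1,0],"turn":[0,0,-22],"hand":50}
    - {"offset":[-0.023,-0.125,0],"turn":[0,0,-28],"hand":50}
    - {"offset":[-0.027,-0.15,0],"turn":[0,0,-34],"hand":50}
    - {"offset":[-0.03,-0.17,0],"turn":[0,0,-39],"hand":50}
    - {"offset":[-0.033,-0.182,0],"turn":[0,0,-42],"hand":50}
    - {"offset":[-0.034,-0.186,0],"turn":[0,0,-43],"hand":50}

```text
time: 5.05
tool_pos: [0.5675, -0.137, 0.22]
eef_rot: [-0.004, 0.926, 0.376, -0.001]
force: [0.3, -0.0, -7.1]
grip_width: 0.681
```

Run:
```python
from h import *
go([.531,.046,.22],83.7)
```

```text
t 5.05 pos [ 0.5675 -0.137   0.22  ] off [ 0.1015 -0.1566  0.0014] turn [ -0.47  -0.19 -39.47] F [ 0.3 -0.  -7.1] grip 0.681
```

Emit:
play_rows:
  motion:
    - {"offset":[0.005,-0.008,0],"turn":[0,0,-2],"hand":50}
    - {"offset":[0.015,-0.025,0],"turn":[0,0,-6],"hand":50}
    - {"offset":[0.03,-0.047,0],"turn":[0,0,-12],"hand":50}
    - {"offset":[0.045,-0.07,0],"turn":[0,0,-18],"hand":50}
    - {"offset":[0.06,-0.093,0],"turn":[0,0,-24],"hand":50}
    - {"offset":[0.075,-0.115,0],"turn":[0,0,-30],"hand":50}
    - {"offset":[0.088,-0.135,0],"turn":[0,0,-34],"hand":50}
    - {"offset":[0.097,-0.15,0],"turn":[0,0,-37.5],"hand":50}
    - {"offset":[0.1015,-0.1565,0.001],"turn":[0,0,-39.5],"hand":50}
    - {"offset":[0.1015,-0.1565,0.001],"turn":[0,0,-39.5],"hand":50}

```text
time: 6.05
tool_pos: [0.5306, 0.0467, 0.2199]
eef_rot: [-0.005, 0.744, 0.668, -0.0]
force: [-0.2, -0.1, -6.7]
grip_width: 0.681
```

Run:
```python
from h import *
go([.531,.046,.22],83.7)
snap('wrist','w2')
```

```text
t 6.05 pos [0.5306 0.0467 0.2199] off [-0.0006  0.0005 -0.0001] turn [-0.42 -0.33  0.13] F [-0.2 -0.1 -6.7] grip 0.681
```

View pics/w2.png

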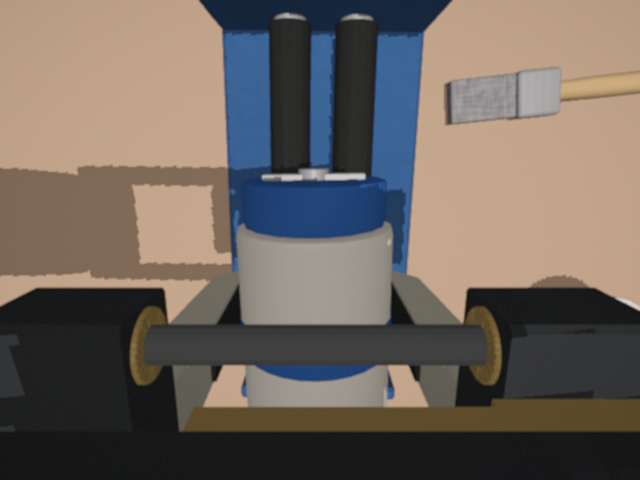

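Wrist view: the rollers' outer edges are at u 270/377 at v=50 and 272/372 at v=160, so the groove's centre runs (323.3,50) to (322,160). The jar centre is at u≈315.

Run:
```python
from h import *
np.set_printoptions(precision=4,suppress=True)
w=load('w2');t=load('top0')
for z in(.075,.08):
  a=atz(w,323.3,50,z);b=atz(w,322,160,z);d=a-b
  print(z,a,b,'ang from x',np.degrees(np.arctan2(d[1],d[0])), 'groove at y=.046', b+d*(.046-b[1])/d[1])
  for v,e in((50,(270,310,336,377)),(160,(272,311,333,372))): print([np.linalg.norm(atz(w,e[0],v,z)-atz(w,e[i],v,z)).round(4) for i in(1,2,3)])
# jar axis in hand
for v in(200,230,260): print('jar',v)
W=w['W']; s=w['state']
for u,v in((242,200),(385,200),(238,235),(392,235),(242,300),(391,300)): print(atz(w,u,v,s['tool_pos'][2]+.016))
# top view: roller ends (4 corner ctrs)
print('heights',tri((w,290,20),(t,208,287)),tri((w,357,20),(t,211.7,265.7)))
a,b,c,e=[atz(t,*p,.08) for p in((211.7,265.7),(332,282.5),(208,287),(328.7,302.5))]
d=a-b+c-e; m=(a+b+c+e)/4; print('top: mid',m,np.degrees(np.arctan2(d[1],d[0])), 'groove at .046',m+d*(.046-m[1])/d[1])
```

```text
0.075 [0.5512 0.1815 0.075 ] [0.5418 0.1002 0.075 ] ang from x 83.41557616427019 groove at y=.046 [0.5356 0.046  0.075 ]
[np.float64(0.0304), np.float64(0.0501), np.float64(0.0812)]
[np.float64(0.0316), np.float64(0.0494), np.float64(0.081)]
0.08 [0.551  0.1804 0.08  ] [0.5418 0.1004 0.08  ] ang from x 83.41557616427015 groove at y=.046 [0.5355 0.046  0.08  ]
[np.float64(0.0299), np.float64(0.0493), np.float64(0.0799)]
[np.float64(0.0311), np.float64(0.0486), np.float64(0.0797)]
jar 200
jar 230
jar 260
[0.5071 0.0932 0.2359]
[0.5641 0.0871 0.2359]
[0.5033 0.0791 0.2359]
[0.5661 0.0724 0.2359]
[0.5006 0.0506 0.2359]
[0.5639 0.044  0.2359]
heights (array([0.5259, 0.2043, 0.0694]), [np.float64(0.00318488172836308), np.float64(0.0031848817283630045)]) (array([0.572 , 0.1904, 0.1064]), [np.float64(0.0023622814822023656), np.float64(0.0023622814822022047)])
top: mid [0.5319 0.0565 0.08  ] 83.68746463372929 groove at .046 [0.5308 0.046  0.08  ]
```

Emit:
play_rows:
  motion:
    - {"offset":[0,0.003,0.01],"turn":[0,0,0],"hand":50}
    - {"offset":[0,0.003,0.025],"turn":[0,0,0],"hand":50}
    - {"offset":[0,0.003,0.045],"turn":[0,0,0],"hand":50}
    - {"offset":[0,0.003,0.062],"turn":[0,0,0],"hand":50}
    - {"offset":[0,0.003,0.077],"turn":[0,0,0],"hand":50}
    - {"offset":[0,0.003,0.09],"turn":[0,0,0],"hand":50}
    - {"offset":[0,0.003,0.099],"turn":[0,0,0],"hand":50}
    - {"offset":[0,0.003,0.105],"turn":[0,0,0],"hand":50}
    - {"offset":[0,0.003,0.108],"turn":[0,0,0],"hand":50}
    - {"offset":[0,0.003,0.108],"turn":[0,0,0],"hand":50}

```text
time: 7.1
tool_pos: [0.5334, 0.046, 0.112]
eef_rot: [-0.004, 0.745, 0.667, -0.0]
force: [0.0, 1.1, -7.1]
grip_width: 0.685
```

Run:
```python
from h import *
go([.5335,.046,.102],83.5)
d=snap('wrist','w3')
cv2.imwrite('pics/w3c.png',cv2.resize(d['color'][0:320,180:460,::-1],None,fx=1.8,fy=1.8))
```

```text
t 7.1 pos [0.5334 0.046  0.112 ] off [-0.      0.0002  0.01  ] turn [-0.39 -0.3   0.22] F [ 0.   1.1 -7.1] grip 0.685
```

View pics/w3c.png

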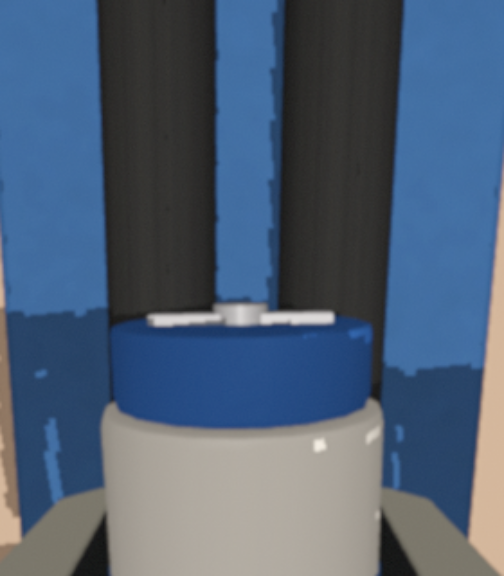

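Close view: the groove centre is at about 247 in the crop and the jar at 242.5, about 1 mm off. I'll shift +0.8 mm and lower gently.

Emit:
play_rows:
  motion:
    - {"offset":[0,0.0008,0.002],"turn":[0,0,0],"hand":50}
    - {"offset":[0,0.0008,0.004],"turn":[0,0,0],"hand":50}
    - {"offset":[0,0.0008,0.006],"turn":[0,0,0],"hand":50}
    - {"offset":[0,0.0008,0.008],"turn":[0,0,0],"hand":50}
    - {"offset":[0,0.0008,0.008],"turn":[0,0,0],"hand":50}

```text
time: 7.65
tool_pos: [0.534, 0.0461, 0.104]
eef_rot: [-0.004, 0.745, 0.667, -0.0]
force: [0.1, 0.1, -6.6]
grip_width: 0.682
```

Emit:
play_rows:
  motion:
    - {"offset":[0,0,0.001],"turn":[0,0,0],"hand":50}
    - {"offset":[0,0,0.002],"turn":[0,0,0],"hand":50}

```text
time: 7.85
tool_pos: [0.534, 0.0464, 0.1025]
eef_rot: [-0.004, 0.745, 0.667, -0.0]
force: [-3.3, 1.2, 5.6]
grip_width: 0.683
```

Contact, with F_z going from −7 to +5.6. Releasing slowly.

Emit:
play_rows:
  grip_force: 10
  motion:
    - {"offset":[0,0,0],"turn":[0,0,0],"hand":50}
    - {"offset":[0,0,0],"turn":[0,0,0],"hand":69}
    - {"offset":[0,0,0],"turn":[0,0,0],"hand":71}
    - {"offset":[0,0,0],"turn":[0,0,0],"hand":73}
    - {"offset":[0,0,0],"turn":[0,0,0],"hand":76}
    - {"offset":[0,0,0],"turn":[0,0,0],"hand":82}
    - {"offset":[0,0,0],"turn":[0,0,0],"hand":90}
    - {"offset":[0,0,0],"turn":[0,0,0],"hand":96}
    - {"offset":[0,0,0],"turn":[0,0,0],"hand":96}
    - {"offset":[0,0,0],"turn":[0,0,0],"hand":96}

```text
time: 8.85
tool_pos: [0.534, 0.0464, 0.1025]
eef_rot: [-0.004, 0.745, 0.667, -0.0]
force: [0.0, 0.7, 0.2]
grip_width: 0.96
```

Emit:
play_rows:
  motion:
    - {"offset":[0,0,-0.01],"turn":[0,0,0],"hand":96}
    - {"offset":[0,0,-0.025],"turn":[0,0,0],"hand":96}
    - {"offset":[0,0,-0.045],"turn":[0,0,0],"hand":96}
    - {"offset":[0,0,-0.07],"turn":[0,0,0],"hand":96}
    - {"offset":[0,0,-0.1],"turn":[0,0,0],"hand":96}
    - {"offset":[0,0,-0.13],"turn":[0,0,0],"hand":96}
    - {"offset":[0,0,-0.15],"turn":[0,0,0],"hand":96}
    - {"offset":[0,0,-0.16],"turn":[0,0,0],"hand":96}
    - {"offset":[0,0,-0.16],"turn":[0,0,0],"hand":96}

```text
time: 9.75
tool_pos: [0.5357, 0.0453, 0.2642]
eef_rot: [-0.003, 0.745, 0.667, 0.001]
force: [0.1, 0.1, -1.9]
grip_width: 0.957
```

Run:
```python
from h import *
go([.5435,.2521,.255],83.5)
```

```text
t 9.75 pos [0.5357 0.0453 0.2642] off [ 0.2064 -0.0148  0.0104] turn [-0.21 -0.33  0.22] F [ 0.1  0.1 -1.9] grip 0.957
```

Emit:
play_rows:
  motion:
    - {"offset":[0.01,0,0],"turn":[0,0,0],"hand":96}
    - {"offset":[0.035,-0.002,0],"turn":[0,0,0],"hand":96}
    - {"offset":[0.065,-0.005,0],"turn":[0,0,0],"hand":96}
    - {"offset":[0.1,-0.007,0.002],"turn":[0,0,0],"hand":96}
    - {"offset":[0.135,-0.009,0.005],"turn":[0,0,0],"hand":96}
    - {"offset":[0.165,-0.012,0.008],"turn":[0,0,0],"hand":96}
    - {"offset":[0.19,-0.014,0.01],"turn":[0,0,0],"hand":96}
    - {"offset":[0.203,-0.015,0.01],"turn":[0,0,0],"hand":96}
    - {"offset":[0.206,-0.015,0.01],"turn":[0,0,0],"hand":96}
    - {"offset":[0.206,-0.015,0.01],"turn":[0,0,0],"hand":96}

```text
time: 10.75
tool_pos: [0.5431, 0.2517, 0.2548]
eef_rot: [-0.003, 0.745, 0.668, 0.0]
force: [0.1, -0.8, 0.2]
grip_width: 0.963
```

Run:
```python
from h import *
d=snap('wrist','w4'); print(d['state']['tool_pos'])
t=snap('top','top2')
A=cv2.resize(d['color'][60:340,180:460,::-1],(600,600),interpolation=cv2.INTER_CUBIC)
B=cv2.resize(t['color'][240:320,200:340,::-1],(190,109),interpolation=cv2.INTER_CUBIC)
s=snap('scene','sc2'); C=cv2.resize(s['color'][190:310,290:440,::-1],(190,152),interpolation=cv2.INTER_CUBIC)
o=np.zeros((600,800,3),np.uint8); o[:,:600]=A;o[:109,605:795]=B;o[120:272,605:795]=C; cv2.imwrite('pics/c4.png',o)
```

```text
[0.54305641 0.25168493 0.25480812]
```

View pics/c4.png

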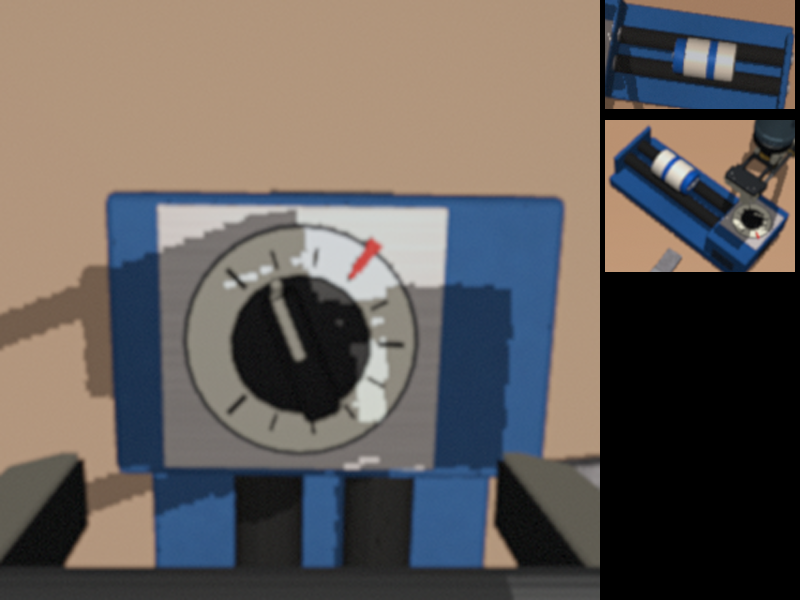

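The top and scene insets show the jar lying in the groove. In the wrist crop, the first tick is at upper left (237,277), the pointer line runs (298,358)→(277,288), the tab (352,277)→(373,243), and the disc centre is at about (301,339).

Run:
```python
from h import *
np.set_printoptions(precision=4,suppress=True)
d=load('w4');t=load('top0');f=600/280
P=lambda x,y,z:atz(d,180+x/f,60+y/f,z)
ang=lambda a,b:np.degrees(np.arctan2(*(b-a)[[1,0]]))
a,b=P(298,358,.154),P(277,288,.154);print('pointer',a,b,ang(a,b))
k=[P(*p,.12) for p in((185,339),(417,339),(301,225),(301,453))];print('disc',k);c=sum(k)/4
k2=[P(*p,.129) for p in((232,345),(370,345),(301,276),(301,414))];c2=sum(k2)/4;print('ctr',c,c2,'skirt',[np.linalg.norm(k2[0]-k2[1]),np.linalg.norm(k2[2]-k2[3])])
i,o=P(352,277,.124),P(373,243,.124);print('tab',i,o,ang(i,o),'from centre',ang(c,(i+o)/2),ang(c2,(i+o)/2),np.linalg.norm(i-c),np.linalg.norm(o-c))
print('disc ctr height',tri((d,180+301/f,60+339/f),(t,180.3,275)))
f1=P(237,277,.12);l=P(237,405,.12);print('ticks',ang(c,f1),ang(c,l))
```

```text
pointer [0.5473 0.2594 0.154 ] [0.5429 0.2837 0.154 ] 100.28811487214043
disc [array([0.5049, 0.2642, 0.12  ]), array([0.5923, 0.2548, 0.12  ]), array([0.5531, 0.3017, 0.12  ]), array([0.5438, 0.2143, 0.12  ])]
ctr [0.5485 0.2587 0.12  ] [0.5484 0.2587 0.129 ] skirt [np.float64(0.05081954030103129), np.float64(0.05173250730489056)]
tab [0.5697 0.2812 0.124 ] [0.5784 0.2927 0.124 ] 52.793011173379384 from centre 47.839413069267565 47.83630853969462 0.031120192613485666 0.04536868444451387
disc ctr height (array([0.5471, 0.259 , 0.1154]), [np.float64(0.0015016001578400022), np.float64(0.0015016001578398797)])
ticks 128.4665863582746 -140.5745306956293
```

Run:
```python
from h import *
go([.548,.2585,.134],101)
```

```text
t 10.9 pos [0.5434 0.2507 0.2554] off [0.0077 0.0041 0.1215] turn [ -0.16  -0.33 -17.35] F [ 0.2 -0.   0.8] grip 0.961
```

Emit:
play_rows:
  motion:
    - {"offset":[0.002,0.001,0.005],"turn":[0,0,-4],"hand":80}
    - {"offset":[0.005,0.003,0.02],"turn":[0,0,-10],"hand":60}
    - {"offset":[0.008,0.004,0.04],"turn":[0,0,-15],"hand":50}
    - {"offset":[0.008,0.004,0.06],"turn":[0,-0.3,-17.4],"hand":50}
    - {"offset":[0.008,0.004,0.08],"turn":[0,-0.3,-17.4],"hand":50}
    - {"offset":[0.008,0.004,0.095],"turn":[0,-0.3,-17.4],"hand":50}
    - {"offset":[0.008,0.004,0.107],"turn":[0,-0.3,-17.4],"hand":50}
    - {"offset":[0.008,0.004,0.115],"turn":[0,-0.3,-17.4],"hand":50}
    - {"offset":[0.008,0.004,0.12],"turn":[0,-0.3,-17.4],"hand":50}
    - {"offset":[0.008,0.004,0.12],"turn":[0,-0.3,-17.4],"hand":50}

```text
time: 11.9
tool_pos: [0.5479, 0.2586, 0.1352]
eef_rot: [-0.001, 0.636, 0.772, -0.001]
force: [0.3, -0.2, -0.1]
grip_width: 0.496
```

Run:
```python
from h import *
go([.548,.2585,.134],101)
d=snap('wrist','w5')
cv2.imwrite('pics/w5c.png',d['color'][60:440,120:520,::-1].repeat(1,0))
```

```text
t 11.9 pos [0.5479 0.2586 0.1352] off [-0.0001  0.0001  0.0012] turn [-0.18 -0.05  0.03] F [ 0.3 -0.2 -0.1] grip 0.496
```

View pics/w5c.png

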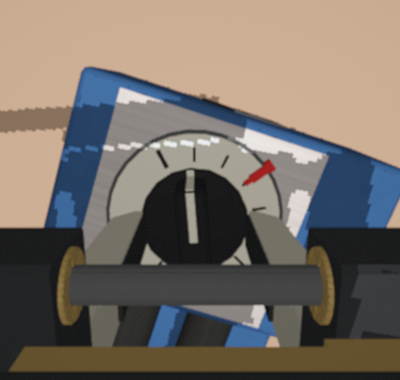

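Close view: the bar lies between the fingers and nearly parallel to them, pointer line (193,243)→(190,172). The tab is at (260,174). Closing gently.

Emit:
play_rows:
  grip_force: 12
  motion:
    - {"offset":[0,0,0.001],"turn":[0,0,0],"hand":40}
    - {"offset":[0,0,0.001],"turn":[0,0,0],"hand":30}
    - {"offset":[0,0,0.001],"turn":[0,0,0],"hand":22}
    - {"offset":[0,0,0.001],"turn":[0,0,0],"hand":15}
    - {"offset":[0,0,0.001],"turn":[0,0,0],"hand":5}
    - {"offset":[0,0,0.001],"turn":[0,0,0],"hand":5}
    - {"offset":[0,0,0.001],"turn":[0,0,0],"hand":5}

```text
time: 12.65
tool_pos: [0.5473, 0.2588, 0.1349]
eef_rot: [-0.002, 0.636, 0.772, -0.001]
force: [-5.1, -1.2, 4.8]
grip_width: 0.147
```

Run:
```python
from h import *
go([.548,.2585,.134],101); print(ctrl.observe()['wrist_torque'])
```

```text
t 12.65 pos [0.5473 0.2588 0.1349] off [-0.0004  0.0007  0.0009] turn [-0.22 -0.06  0.05] F [-5.1 -1.2  4.8] grip 0.147
[-0.17353353  0.88558824  0.04207735]
```

Run:
```python
from h import *
d=load('w5'); ang=lambda a,b:np.degrees(np.arctan2(*(b-a)[[1,0]]))
i,o=atz(d,365,243,.124),atz(d,392,227,.124)
for c in([.547,.2586,0],[.5485,.2587,0]): c=np.array(c);m=(i+o)/2;print(i,o,ang(i,o),ang(c,m),np.linalg.norm((i-c)[:2]),np.linalg.norm((o-c)[:2]))
```

```text
[0.56880177 0.28181162 0.124     ] [0.57976883 0.29206681 0.124     ] 43.078829294017225 46.08544593409457 0.03184488102359465 0.046838267202231096
[0.56880177 0.28181162 0.124     ] [0.57976883 0.29206681 0.124     ] 43.078829294017225 47.60071098106974 0.030762132633711567 0.04572836567776173
```

Emit:
play_rows:
  motion:
    - {"offset":[0,-0.0006,-0.001],"turn":[0,0,0],"hand":5}
    - {"offset":[0,-0.0006,-0.001],"turn":[0,0,4],"hand":5}
    - {"offset":[0,-0.0006,-0.001],"turn":[0,0,10],"hand":5}
    - {"offset":[0,-0.0006,-0.001],"turn":[0,0,17],"hand":5}
    - {"offset":[0,-0.0006,-0.001],"turn":[0,0,24],"hand":5}
    - {"offset":[0,-0.0006,-0.001],"turn":[0,0,31],"hand":5}
    - {"offset":[0,-0.0006,-0.001],"turn":[0,0,38],"hand":5}
    - {"offset":[0,-0.0006,-0.001],"turn":[0,0,45],"hand":5}
    - {"offset":[0,-0.0006,-0.001],"turn":[0,0,50],"hand":5}
    - {"offset":[0,-0.0006,-0.001],"turn":[0,0,53],"hand":5}

```text
time: 13.65
tool_pos: [0.5464, 0.2588, 0.135]
eef_rot: [-0.001, 0.914, 0.406, -0.002]
force: [-2.0, 1.7, -3.0]
grip_width: 0.152
```

Emit:
play_rows:
  motion:
    - {"offset":[0,0,0],"turn":[0,0,0],"hand":5}
    - {"offset":[0,0,0],"turn":[0,0,0],"hand":5}

```text
time: 13.85
tool_pos: [0.5464, 0.2589, 0.135]
eef_rot: [-0.001, 0.914, 0.406, -0.002]
force: [-1.6, -0.5, -0.3]
grip_width: 0.151
```

Run:
```python
from h import *
go([.547,.2588,.134],47)
d=snap('wrist','w6')
cv2.imwrite('pics/w6c.png',cv2.resize(d['color'][80:330,180:440,::-1],None,fx=2.4,fy=2.4,interpolation=cv2.INTER_CUBIC))
```

```text
t 13.85 pos [0.5464 0.2589 0.135 ] off [0.0003 0.0005 0.001 ] turn [-0.24  0.16  0.94] F [-1.6 -0.5 -0.3] grip 0.151
```

View pics/w6c.png

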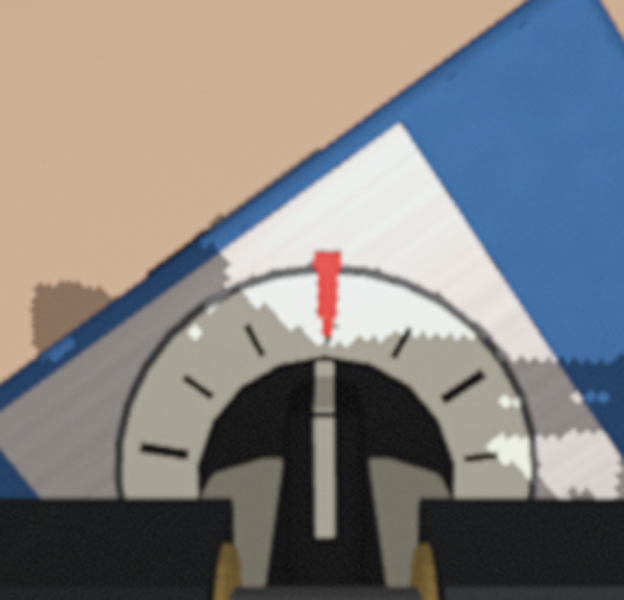

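The pointer line is at x≈324 and the tab at x≈327, about 1° short. I'll nudge 1° clockwise and release.

Emit:
play_rows:
  motion:
    - {"offset":[0,0,0],"turn":[0,0,1],"hand":5}
    - {"offset":[0,0,0],"turn":[0,0,1],"hand":5}
    - {"offset":[0,0,0],"turn":[0,0,1],"hand":5}
    - {"offset":[0,0,0],"turn":[0,0,1],"hand":5}
    - {"offset":[0,0,0],"turn":[0,0,1],"hand":18}
    - {"offset":[0,0,0],"turn":[0,0,1],"hand":25}
    - {"offset":[0,0,0],"turn":[0,0,1],"hand":40}
    - {"offset":[0,0,0],"turn":[0,0,1],"hand":50}
    - {"offset":[0,0,0],"turn":[0,0,1],"hand":50}

```text
time: 14.8
tool_pos: [0.5466, 0.2589, 0.135]
eef_rot: [-0.001, 0.917, 0.398, -0.002]
force: [-0.3, -0.0, -0.7]
grip_width: 0.457
```

Emit:
play_rows:
  motion:
    - {"offset":[0,0,-0.01],"turn":[0,0,0],"hand":50}
    - {"offset":[0,0,-0.025],"turn":[0,0,0],"hand":50}
    - {"offset":[0,0,-0.045],"turn":[0,0,0],"hand":50}
    - {"offset":[0,0,-0.07],"turn":[0,0,0],"hand":50}
    - {"offset":[0,0,-0.095],"turn":[0,0,0],"hand":50}
    - {"offset":[0,0,-0.115],"turn":[0,0,0],"hand":50}
    - {"offset":[0,0,-0.12],"turn":[0,0,0],"hand":50}
    - {"offset":[0,0,-0.12],"turn":[0,0,0],"hand":50}

```text
time: 15.6
tool_pos: [0.5476, 0.2589, 0.2562]
eef_rot: [-0.001, 0.917, 0.398, -0.001]
force: [-0.3, -0.4, -0.3]
grip_width: 0.497
```

Run:
```python
from h import *
go([.547,.2588,.25],47)
d=snap('wrist','w7'); t=snap('scene','sc3')
o=np.zeros((600,800,3),np.uint8)
o[:,:480]=cv2.resize(d['color'][90:340,220:420,::-1],(480,600),interpolation=cv2.INTER_CUBIC)
o[:240,485:785]=cv2.resize(t['color'][190:310,290:440,::-1],(300,240),interpolation=cv2.INTER_CUBIC)
T=snap('top','top3'); o[250:490,485:785]=cv2.resize(T['color'][230:350,190:340,::-1],(300,240),interpolation=cv2.INTER_CUBIC)
cv2.imwrite('pics/c7.png',o)
```

```text
t 15.6 pos [0.5476 0.2589 0.2562] off [-0.0005 -0.0003  0.0062] turn [-0.15  0.04 -0.06] F [-0.3 -0.4 -0.3] grip 0.497
```

View pics/c7.png

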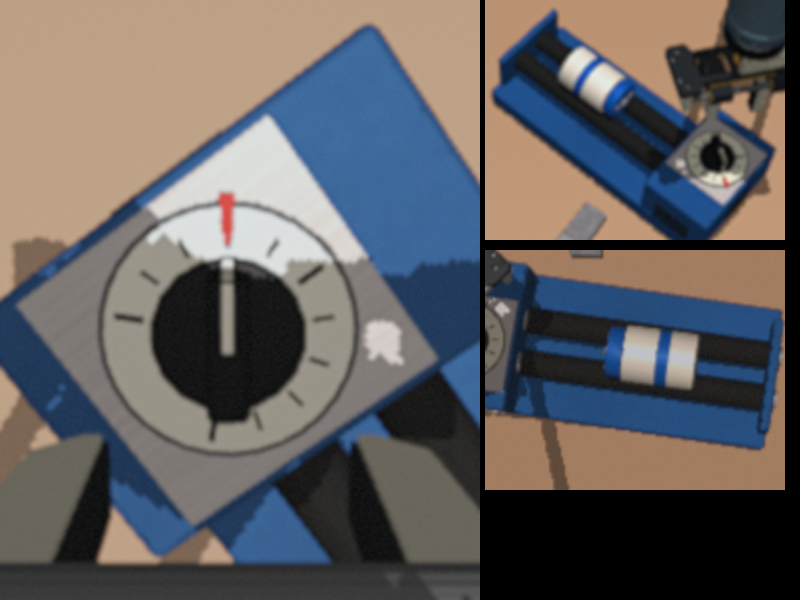

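The pointer line (x≈228) lines up with the tab (x≈227). The jar lies in the groove, clear of both ends and parallel to the rollers. The robot touches nothing, so I'm handing in.

```bash
python3 -c "
from station import ctrl
print(ctrl.job_done())"
```

```text
the job is handed in; nothing more can be done
None
```

The blue jar is lying in the groove between the mill's rollers, and the speed knob is on the red tab; I handed the job in at about 16 s. No verdict came back, so this rests on my own checks.

- **Jar:** I set it down until I felt contact, about 5.6 N upward, then opened the fingers slowly. The last top and scene pictures show it parallel to the rollers and well clear of both ends.
- **Knob:** I turned it about 54° clockwise. In the last wrist picture the pointer line is within about 1 pixel of the tab's centre, well under 1 mm at the tab.
- **Gripper:** It ended open about 10 cm above the knob, with readings near zero force.
- **Disagreements:** The wrist and top cameras differed by up to 5 mm on where the groove and knob axis lie. I corrected for that at close range and by feel. The direct two-view heights were also rough (for example 0.067 m at the jar's band, where about 0.087 m was expected), so I relied on apparent widths and contact force to confirm the heights.
- **Not checked:** I did not take a separate last picture of the black jar. I lifted the blue one straight up from beside it and felt no unexpected forces.

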